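# Fit the link plate in the engine test panel with the main switch off

## Robot

A 6-joint arm with a two-finger parallel gripper is mounted at the origin on the work surface. World frame = base frame: x ahead of the robot, y to its left, z up, the work surface at z = 0. Lengths are in m, angles in rad, forces in N, time in s.
With the tool pointing down it reaches from about 0.25 to 0.725 m from the base axis. Payload 4 kg.
Tool frame: the origin (TCP) lies between the finger pads; the fingertips stand 11 mm ahead of it and the grasp point (between the pads) lies 8 mm behind it (bot.tip_extent is the distance from the TCP to the fingertips, in m); z points along the fingers, y is the line along which they close (so a half turn about z gives the same grasp; the last joint's range is limited). The gripper opens to 85 mm and grips with 20 to 120 N. Pads are 22 mm wide; open, the fingers measure 114 mm over their backs; the gripper's body (76 mm by 85 mm) begins 54 mm behind the grasp point. The pads swing forward as they close: fully open they stand 13 mm farther back than shut.
Start: joints at [-1.316, 0.241, 0.005, 1.335, 0, 1.571], TCP at [0.126, -0.484, 0.204] pointing down, gripper open.
Joint ranges: [-2.72, 2.72], [-1.05, 1.87], [-1.09, 1.28], [-1.99, 2.15], [-1.42, 1.44], [-3.14, 3.14]. Speed limits (rad/s): [2.79, 2.79, 3.14, 3.14, 3.14, 3.14].

## Interface

Orientations are given as a unit quaternion [x, y, z, w].
In Python, from workcell import bot gives the robot as it stands. The module is installed in compiled form; this text tells all that it offers.
- The arm moves only by the tool drive_tool, never from a script. Its argument "rows" is a list of rows, each an object of numbers: "dx", "dy", "dz": the shift along the tool's x, y, z in units of 50 mm (1.0 is 50 mm); "wx", "wy", "wz": the turn, a rotation vector about the tool's x, y, z in units of 5 degrees (1.0 is 5 degrees); "hand": the finger opening in mm, from 0 to 85.4. A call has 1 to 20 rows; each row is the pose to reach, as a shift and turn from the pose commanded when the call began, along the tool's axes at that moment; what a row does not reach only later rows make up. A row lasts 1/10 s, in which the tool goes at most 50 mm and 8.59 degrees, less where a joint would pass 70% of its speed; a pose out of reach is approached as far as the arm can. A call with a gripper value outside its range is refused whole. The fingers move at their own pace and stop on an object; the grip force is fixed at half the most. Time passes only in rows, so rows that repeat a pose let the fingers close. It gives the time, the measured TCP pose, the force, the opening and the grip force at its end, in the units of the state.
- bot.get_obs(): the state, without advancing time (a new reading comes with each control period).
- bot.camera(name): name is "scene" or "top"; returns the picture (400x640x3 uint8, red, green, blue); there is no depth.
- bot.get_calibration(name): a dict with "vfov" (degrees; the focal length in pixels is half the picture's height over the tangent of half this angle, whatever the lens; pixels are square), "cx", "cy" (the principal point, pixels), "origin" and "rotation" of the camera in the world. Camera axes: x right, y up, looking along -z (the intrinsics and any distortion apply to the point x, -y, -z); pixel columns grow to the right and rows downward; lengths in m; the calibration is good to about 2 mm. A picture is of the moment at which its call begins. get_calibration takes no time and is no camera call.
- bot.job_done(): hands the job in; it is judged then, once.
Trained networks look in the newest picture that a camera, given by its name, has taken for a name from the list of things; names that differ only in an ending like _2 or _b are one class to them, and where a whole thing is asked for, a point or a joint stands for the part that bears it (a point fixed in the world has none). Each returns a list of dicts, best first, with "score" (0 to 1); they miss things now and then, are a little off and sometimes report something else, mostly with a low value. They report only what shows in the picture. A call takes as long as a camera call. They do not tell look-alikes from the thing itself.
- bot.look_for(camera, thing): "extent" ([centre column, centre row, width, height] in pixels, round what is visible of it).
- bot.outline_of(camera, thing): "region" (400x640 bool, what is visible of it) and "extent" ([centre column, centre row, width, height] in pixels, round what is visible of it).
The state is a dict: "clock": time; "joint_pos": joint angles; "joint_vel": joint speeds; "tau": joint torques, N m; "eef_pos": TCP position; "tool_rot": TCP orientation; "ft_force": force on the tool from outside, world axes, zero at the start; "ft_torque": the same for the moment, N m; "grip_width": finger opening in m; "grasp_force": force on a finger pad.
Only numpy, scipy, OpenCV 4.12 (cv2) and the standard library are available. Lean on these libraries where they do the work, as an engineer would, in place of code of your own. Each camera call takes 0.05 s, during which the arm holds its last target. There are 200 camera calls.

## Task

Throw the main switch (the one with the crossbar handle) off. With it off, fit the loose link plate in the clip bracket between the switches, pressing it down evenly past the spring clips until it sits flat and fully home, and let go; then throw the main switch back on. Leave the ball-handled switch off, and do not shift the zinc anode or the flat tin lying nearby.

Things in the scene. Friction and masses are not known exactly. Their poses are not given: they have to be found in the camera images.
- panel: Fixed plywood board, 200 mm (x) by 460 mm (y) by 15 mm thick, flat on the bench; origin at the centre of its underside. It carries both switches and, in the middle, the clip bracket, all turned as the board is. Which end each switch is at varies.
- main_switch: Base of the main switch, a grey block 100 (x) x 70 (y) mm and 38 mm tall with two dark steel lugs to 62 mm, fixed on the board. Origin at the centre of its underside (15 mm above the bench). x is the direction of the handle's throw, y the hinge axis.
- main_handle (a joint): Main handle angle, 0 to 0.9 rad. 0 = OFF: leaning 0.45 rad from upright towards the base's -x (the robot's side). 0.9 = ON: leaning 0.45 rad towards +x (away from the robot). Starts on. Over-centre spring: it holds at either end (about 6 N at the grip to start it) and, once past upright (0.45), snaps over to the other end by itself.
- main_pivot (a point): Hinge axis of the main handle, midway between the lugs, 50 mm above the switch base's underside (65 mm above the bench). Axes as the switch base.
- main_grip (a point): Centre of the main handle's crossbar: a black bar 80 mm long and 20 mm thick parallel to the hinge, 110 mm from the pivot on a steel arm 18 mm wide (along the hinge) and 8 mm thick. At either end it is 48 mm to the side of the pivot and 164 mm above the bench, upright 175 mm.
- aux_switch: Base of the other switch, the same as the main one. Origin and axes likewise.
- aux_handle (a joint): Angle of the other switch's handle, 0 (off, leaning to the base's -x) to 0.9 rad; same over-centre spring. Starts off and is to stay off.
- aux_grip (a point): Centre of the black ball, 34 mm in diameter, on the end of the other switch's handle, 110 mm from its hinge.
- bracket: Clip bracket fixed on the board: grey base 70 (x) x 150 (y) x 12 mm, origin at the centre of its underside (15 mm above the bench). Near each y end, 54 to 72 mm from the centre, two posts stand on it, 22 mm tall plus flared tops to 35 mm; the open-topped slot between them is 25 mm wide (x). Two copper spring clips in each slot stand 18 mm apart, 12 mm above the base's top.
- bracket_seat (a point): Centre of the top of the bracket's base, where the middle of the link plate's underside comes to lie; 27 mm above the bench, axes as the bracket. The sprung clips give way to let the 20 mm ears by, then close over them: about 8 N down pushes the plate past. A plate that only rests on the clips lies about 15 mm too high.
- link: Link plate, loose on the bench beside the board, 0.14 to 0.28 kg: black plate 44 (x) x 100 (y) x 8 mm with copper ears 20 mm wide (x), 8 mm thick, reaching 20 mm beyond each y end. On top a grip rib 16 mm thick (x), 60 mm long (y), from 8 to 45 mm above the underside. Origin at the centre of the underside. Fits either way round, y along the bracket's y, rib up.
- anode: Zinc anode bar, 46 x 130 x 20 mm with steel tabs, 160 mm overall, lying on the bench at the side of the board away from the link plate. Not to be shifted. Origin at the centre of its underside.
- tin: Flat round tin, 52 mm across, 22 mm high, loose on the board's robot side beside the bracket. Not to be shifted. Origin at the centre of its underside.
Things that resemble listed ones, but are neither listed nor needed, are in the scene too. Leave any purple or turquoise look-alike of the link alone.

How it is judged:
By the outcome, as a careful person would: the job done as asked, in the order asked, and still so for the second after the job is handed in, with the robot touching nothing.
It also fails if it takes over 72 s, if anything falls off the work surface, if the arm or the gripper's body presses on something with over 40 N, if the wrist force passes 120 N, or if a joint passes its speed limit or range.

## Working session

There is one attempt and no reset: what is moved stays moved. The work goes in short steps, Python scripts to look and compute and a tool call to move; the robot and the scene stay as the last step left them, time stands still between calls to the robot, and variables do not carry over. Pictures are saved under pics/ and viewed, at most 10 in all, crops included, and the job is handed in when it is done.

Besides the shell and the picture viewer there is one more tool, called by a JSON object that holds its "name" and its "arguments". drive_tool: Moves the arm, as the interface text tells. Its arguments: {"type":"object","properties":{"rows":{"type":"array","items":{"type":"object","properties":{"dx":{"type":"number"},"dy":{"type":"number"},"dz":{"type":"number"},"wx":{"type":"number"},"wy":{"type":"number"},"wz":{"type":"number"},"hand":{"type":"number"}}}}},"required":["rows"]}

```bash
mkdir -p pics
cat > h.py <<'E'
import numpy as np, cv2
from workcell import bot
def ray(cam,u,v):
    c=bot.get_calibration(cam); f=200/np.tan(np.radians(c['vfov'])/2)
    d=np.array([(u-c['cx'])/f,-(v-c['cy'])/f,-1.]); 
    return np.array(c['origin']),np.array(c['rotation'])@d
def at(cam,u,v,z):
    o,d=ray(cam,u,v); return o+d*(z-o[2])/d[2]
def px(cam,p):
    c=bot.get_calibration(cam); f=200/np.tan(np.radians(c['vfov'])/2)
    q=np.array(c['rotation']).T@(np.array(p)-c['origin']); return np.array([c['cx']-f*q[0]/q[2],c['cy']+f*q[1]/q[2]])
def save(cam,n):
    im=bot.camera(cam); cv2.imwrite('pics/'+n,im[:,:,::-1]); return im
E
python3 - <<'E'
from h import *
for c in('scene','top'):
    save(c,c+'0.png'); k=bot.get_calibration(c); print(c,k)
np.set_printoptions(precision=3,suppress=True)
for t,z in [('panel',.015),('main_switch',.05),('main_grip',.164),('aux_switch',.05),('aux_grip',.164),('bracket',.027),('link',.03),('anode',.02),('tin',.03)]:
    for r in bot.outline_of('top',t)[:3]:
        m=r['region'].astype(np.uint8); p=np.argwhere(m)[:,::-1].astype(np.float32)
        if len(p)<5: continue
        b=cv2.minAreaRect(p); print(t,round(r['score'],2),np.round(r['extent']),np.round(b[0]),np.round(b[1]),round(b[2],1),at('top',*b[0],z))
o=bot.get_obs();print(o['clock'],o['eef_pos'],o['tool_rot'])
E
```

```text
scene {'vfov': 49.79974479661217, 'cx': 315.4686097535953, 'cy': 201.96613062816928, 'origin': array([ 1.27462447, -0.37536599,  1.305308  ]), 'rotation': array([0.25261246, 0.14960432, 0.47904003, 0.82724007])}
top {'vfov': 43.144217683090275, 'cx': 324.70832661704344, 'cy': 198.31993537515973, 'origin': array([0.36927687, 0.00862876, 1.41180125]), 'rotation': array([-0.05354381,  0.05191388,  0.70767376, -0.70259224])}Traceback (most recent call last):
  File "<stdin>", line 9, in <module>
  File "h.py", line 8, in at
    o,d=ray(cam,u,v); return o+d*(z-o[2])/d[2]
        ~~~^^^^^^^^^
  File "h.py", line 6, in ray
    return np.array(c['origin']),np.array(c['rotation'])@d
                                 ~~~~~~~~~~~~~~~~~~~~~~~^~
ValueError: matmul: Input operand 1 has a mismatch in its core dimension 0, with gufunc signature (n?,k),(k,m?)->(n?,m?) (size 3 is different from 4)
```

View pics/top0.png

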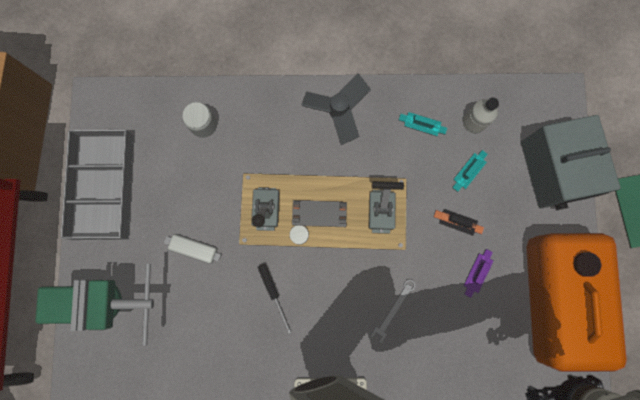

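View pics/scene0.png

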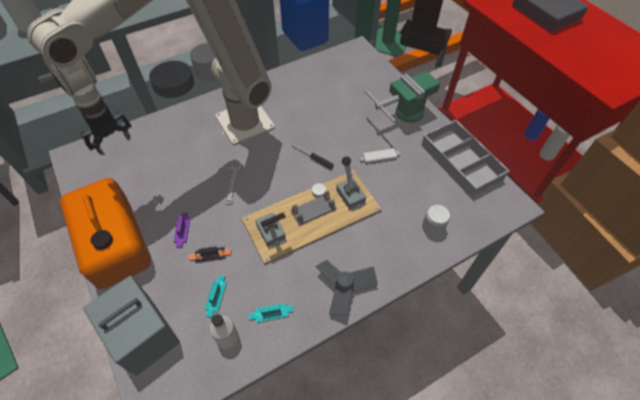

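The top view shows the main switch at (383,208), its crossbar at (386,183) leaning +x. The ball switch is at (264,208), the bracket at (320,213), the tin at (299,234), the link (black with copper ears) at (459,222) and the anode at (192,249). The calibration rotation is a quaternion, so I'll fix the helper.

```bash
sed -i "s/np.array(c\['rotation'\])/R.from_quat(c['rotation']).as_matrix()/; 1a from scipy.spatial.transform import Rotation as R
" h.py
python3 - <<'E'
from h import *
np.set_printoptions(precision=4,suppress=True)
for c in('scene','top'):
    save(c,c+'1.png')
    print(c,[k for k in bot.get_calibration(c)])
    for t,z in [('panel',.015),('main_switch',.04),('main_grip',.164),('aux_switch',.04),('aux_grip',.164),('bracket',.027),('link',.02),('anode',.01),('tin',.03)]:
      for r in bot.outline_of(c,t)[:4]:
        if r['score']<.3: continue
        m=r['region'].astype(np.uint8); p=np.argwhere(m)[:,::-1].astype(np.float32)
        if len(p)<5: continue
        b=cv2.minAreaRect(p); q=np.array([at(c,*x,z)[:2] for x in cv2.boxPoints(b)])
        print(t,round(r['score'],2),np.round(r['extent']),np.round(b[0],1),at(c,*b[0],z),'mean',at(c,*p.mean(0),z),'sides',np.linalg.norm(q[1]-q[0]),np.linalg.norm(q[2]-q[1]),'dir',np.degrees(np.arctan2(*(q[1]-q[0])[::-1])))
o=bot.get_obs();print(o['clock'],o['eef_pos'],o['tool_rot'],R.from_quat(o['tool_rot']).as_matrix(),px('top',o['eef_pos']),bot.tip_extent)
E
```

```text
scene ['vfov', 'cx', 'cy', 'origin', 'rotation']
panel 0.86 [311. 215. 143.  95.] [311.4 214.3] [0.55   0.0139 0.015 ] mean [ 0.5644 -0.0078  0.015 ] sides 0.5004276133250838 0.22653118989115345 dir 88.99237663891097
panel 0.33 [321. 188.  14.  17.] [318.2 189.6] [0.4686 0.0889 0.015 ] mean [0.4689 0.0892 0.015 ] sides 0.06318501133684215 0.04910478146931366 dir 128.40120877449223
main_switch 0.87 [272. 229.  29.  32.] [270.5 229.5] [ 0.5482 -0.1444  0.04  ] mean [ 0.546  -0.1411  0.04  ] sides 0.0922461120587454 0.13109212263533448 dir 63.28961355255563
main_grip 0.69 [273. 219.  24.  13.] [273. 220.] [ 0.5924 -0.1449  0.164 ] mean [ 0.59   -0.1484  0.164 ] sides 0.07945172366200517 0.0361416311866485 dir 91.57128692103605
main_grip 0.54 [351. 183.  29.  53.] [346.9 183.3] [0.5869 0.13   0.164 ] mean [0.6106 0.1282 0.164 ] sides 0.08609373443654508 0.2090236972763895 dir 87.10138540890742
aux_switch 0.83 [351. 183.  30.  57.] [346.8 183.5] [0.5126 0.1843 0.04  ] mean [0.5348 0.1849 0.04  ] sides 0.1005129535703552 0.23558700737219176 dir 87.42467041804423
aux_grip 0.61 [348. 173.  1
[... 3238 characters left out ...]
12 dir -29.08436385693432
link 0.69 [473. 174.  32.  38.] [469.6 170.6] [ 0.6541 -0.3955  0.02  ] mean [ 0.6544 -0.3962  0.02  ] sides 0.1364861588328303 0.041978862932842385 dir -41.40178580789154
anode 0.78 [194. 248.  56.  31.] [191.9 248.7] [0.4421 0.3791 0.01  ] mean [0.4427 0.3795 0.01  ] sides 0.04906112225039398 0.16226386149689584 dir -17.539323147590835
tin 0.78 [299. 236.  18.  16.] [299.  234.5] [0.4776 0.0821 0.03  ] mean [0.4773 0.083  0.03  ] sides 0.04823673937558426 0.04861009136372991 dir -45.075649133810295
1.15 [ 0.126  -0.4839  0.2041] [0.9919 0.127  0.     0.    ] [[ 0.9677  0.252   0.    ]
 [ 0.252  -0.9677 -0.    ]
 [ 0.      0.     -1.    ]] [542.2321 380.4046] 0.011
```

```bash
cat > fit.py <<'E'
from h import *
from scipy.optimize import least_squares
np.set_printoptions(precision=4,suppress=True)
def T(p,q): # p: x,y,yaw ; q local pts Nx3
    c,s=np.cos(p[2]),np.sin(p[2]); q=np.asarray(q,float); return np.c_[p[0]+c*q[:,0]-s*q[:,1],p[1]+s*q[:,0]+c*q[:,1],q[:,2]]
def pj(cam,P): return np.array([px(cam,x) for x in P])
def box(a,b,z): return np.array([[a,b,z],[a,-b,z],[-a,-b,z],[-a,b,z]])
def wood(im,quad):
    h=cv2.cvtColor(im,cv2.COLOR_RGB2HSV); m=cv2.inRange(h,(10,70,90),(30,255,255))
    k=np.zeros_like(m); cv2.fillConvexPoly(k,np.int32(quad),255); return m&cv2.dilate(k,np.ones((25,25)))
def edgefit(mask,quad_pred):
    # outermost mask distance: hull -> lines near each predicted edge
    hull=cv2.convexHull(np.argwhere(mask)[:,::-1].astype(np.int32))
    return hull
E
python3 - <<'E'
from fit import *
p0=[.541,.0165,-.02]
for c in('top','scene'):
    im=cv2.imread('pics/%s1.png'%c)[:,:,::-1].copy()
    Q=pj(c,T(p0,box(.1,.23,.015))); m=wood(im,Q)
    n,l,s,_=cv2.connectedComponentsWithStats(m); m=(l==1+s[1:,4].argmax()).astype(np.uint8)
    hull=cv2.convexHull(np.argwhere(m)[:,::-1].astype(np.int32))
    q=cv2.approxPolyDP(hull,4,True)[:,0]; print(c,'pred',Q.round(1).tolist(),'found',q.tolist())
    print([at(c,*x,.015)[:2].round(4).tolist() for x in q])
    # line straightness: bench edges
    big=cv2.resize(im[150:270,220:500] if c=='top' else im[140:290,180:400],None,fx=2.8 if c=='top' else 3.4,fy=2.8 if c=='top' else 3.4,interpolation=cv2.INTER_CUBIC)
    cv2.imwrite('pics/%sbig.png'%c,big[:,:,::-1])
E
```

```text
top pred [[241.6, 175.6], [405.2, 177.7], [406.0, 249.1], [238.9, 247.0]] found [[405, 248], [242, 244], [243, 174], [404, 178]]
[[0.4395, -0.2087], [0.4537, 0.24], [0.6503, 0.2406], [0.6354, -0.2119]]
scene pred [[380.4, 206.7], [263.8, 262.6], [240.1, 217.7], [351.4, 168.4]] found [[380, 207], [265, 263], [242, 219], [353, 171]]
[[0.6459, 0.2424], [0.6396, -0.2126], [0.445, -0.2078], [0.4592, 0.247]]
```

View pics/topbig.png

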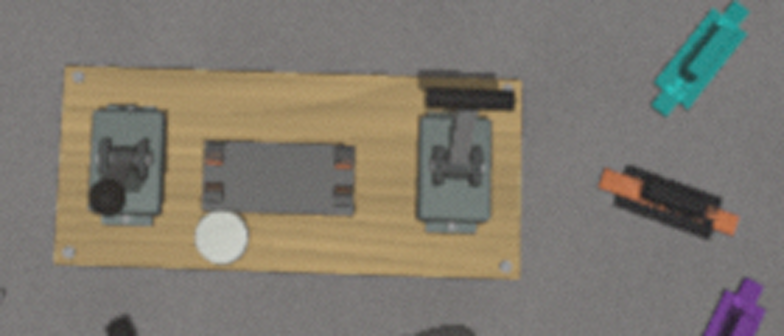

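View pics/scenebig.png

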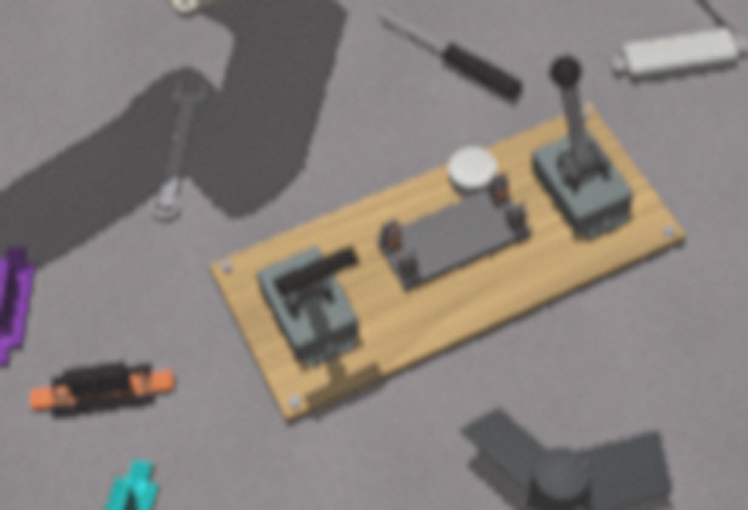

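Run:
```python
from fit import *
t=lambda a:np.array(a)/2.8+[220,150]-.32
s=lambda a:np.array(a)/3.4+[180,140]-.35
pt=t([(65,66),(521,79),(521,277),(55,264)]); ps=s([(686,236),(288,416),(212,267),(588,103)])
L=box(.1,.23,.015)
f=lambda cs:least_squares(lambda p:np.concatenate([(pj(c,T(p,L))-q).ravel() for c,q in cs]),[.54,.0165,-.02])
for n,cs in(('top',[('top',pt)]),('scene',[('scene',ps)]),('both',[('top',pt),('scene',ps)])):
    r=f(cs); print(n,r.x,r.fun.reshape(-1,2).round(1).tolist())
P=r.x
# bracket base top corners, z .027
bt=t([(205,141),(353,144),(352,214),(203,212)])
for q in bt: print('br',at('top',*q,.027)[:2])
g=[at('top',*q,.027)[:2] for q in bt]; print('br mean top',np.mean(g,0))
# link ears z .008
for a,b in((t((601,180)),t((737,222))),(s((32,398)),s((175,380)))):
    c='top' if a[0]>300 else 'scene'
    A=at(c,*a,.006)[:2];B=at(c,*b,.006)[:2]; print('link',(A+B)/2,np.linalg.norm(A-B),np.degrees(np.arctan2(*(A-B)[::-1])))
# main switch top corners z .053
print('main base',np.mean([at('top',*t(q),.053)[:2] for q in [(420,114),(490,117),(489,222),(418,220)]],0))
g=[at('top',*t(q),.164+.007)[:2] for q in[(427,98),(515,100)]]; print('bar top',g,np.linalg.norm(g[0]-g[1]))
g=[at('scene',*s(q),.164)[:2] for q in[(276,284),(357,257)]]; print('bar scene',g,np.linalg.norm(g[0]-g[1]))
print('ball',at('top',*t((107,196)),.164),at('scene',*s((566,72)),.164))
print('main base in panel',  )
```

```text
top [ 0.545   0.0151 -0.0351] [[-0.2, -0.2], [0.5, -0.4], [0.2, 0.3], [-0.4, 0.3]]
scene [ 0.5463  0.0182 -0.035 ] [[0.4, -0.6], [-0.2, 1.0], [-0.9, -0.5], [0.8, -0.3]]
both [ 0.5455  0.0163 -0.0352] [[-0.6, -0.4], [0.1, -0.6], [-0.3, 0.1], [-0.9, 0.1], [-0.2, -0.5], [-0.9, 1.1], [-1.4, -0.5], [0.2, -0.2]]
br [0.5734 0.0992]
br [ 0.5693 -0.047 ]
br [ 0.5    -0.0452]
br [0.503 0.101]
br mean top [0.5364 0.027 ]
link [ 0.5127 -0.3617] 0.1401690372355552 72.13954711643771
link [ 0.5129 -0.3573] 0.14068912278412615 -111.769041149189
main base [ 0.5415 -0.1435]
bar top [array([ 0.5894, -0.1076]), array([ 0.587 , -0.1858])] 0.07819804388856769
bar scene [array([ 0.5839, -0.1828]), array([ 0.5949, -0.1054])] 0.07823747490686975
ball [0.5046 0.1769 0.164 ] [0.5043 0.1785 0.164 ]
main base in panel
```

```bash
cat > plan.py <<'E'
from h import *
import sys, json
np.set_printoptions(precision=4,suppress=True)
def plan(*wps):  # each x,y,z,a(deg)
    o=bot.get_obs(); Rm=R.from_quat(o['tool_rot']).as_matrix(); p=np.array(o['eef_pos'])
    print('now',p,'a',np.degrees(np.arctan2(Rm[1,0],Rm[0,0])),'t',o['clock'],'F',o['ft_force'],'w',o['grip_width'],'j6',o['joint_pos'][5])
    for w in wps:
        d=Rm.T@(np.array(w[:3])-p)/.05; a=np.radians(w[3])
        T=np.array([[np.cos(a),np.sin(a),0],[np.sin(a),-np.cos(a),0],[0,0,-1.]])
        print(w,'d',d.round(3),'w',(np.degrees(R.from_matrix(Rm.T@T).as_rotvec())/5).round(3))
E
python3 -c "
from plan import *
plan((.632,-.147,.26,88),(.632,-.147,.156,88))"
```

```text
now [ 0.126  -0.4839  0.2041] a 14.597840230343223 t 1.15 F [ 0.1441  0.84   -0.7488] w 0.08552927482733239 j6 1.57078759291884
(0.632, -0.147, 0.26, 88) d [11.491 -3.969 -1.118] w [  0.     0.   -14.68]
(0.632, -0.147, 0.156, 88) d [11.491 -3.969  0.962] w [  0.     0.   -14.68]
```

{"name": "drive_tool", "arguments": {"rows": [{"dx": 11.5, "dy": -3.97, "dz": -1.12, "wz": -14.68, "hand": 0}, {"dx": 11.5, "dy": -3.97, "dz": -1.12, "wz": -14.68, "hand": 0}, {"dx": 11.5, "dy": -3.97, "dz": -1.12, "wz": -14.68, "hand": 0}, {"dx": 11.5, "dy": -3.97, "dz": -1.12, "wz": -14.68, "hand": 0}, {"dx": 11.5, "dy": -3.97, "dz": -1.12, "wz": -14.68, "hand": 0}, {"dx": 11.5, "dy": -3.97, "dz": -1.12, "wz": -14.68, "hand": 0}, {"dx": 11.5, "dy": -3.97, "dz": -1.12, "wz": -14.68, "hand": 0}, {"dx": 11.5, "dy": -3.97, "dz": -1.12, "wz": -14.68, "hand": 0}, {"dx": 11.5, "dy": -3.97, "dz": -1.12, "wz": -14.68, "hand": 0}, {"dx": 11.5, "dy": -3.97, "dz": -1.12, "wz": -14.68, "hand": 0}, {"dx": 11.5, "dy": -3.97, "dz": -1.12, "wz": -14.68, "hand": 0}, {"dx": 11.5, "dy": -3.97, "dz": -1.12, "wz": -14.68, "hand": 0}, {"dx": 11.5, "dy": -3.97, "dz": -1.12, "wz": -14.68, "hand": 0}, {"dx": 11.5, "dy": -3.97, "dz": -1.12, "wz": -14.68, "hand": 0}, {"dx": 11.5, "dy": -3.97, "dz": -1.12, "wz": -14.68, "hand": 0}, {"dx": 11.5, "dy": -3.97, "dz": -1.12, "wz": -14.68, "hand": 0}, {"dx": 11.5, "dy": -3.97, "dz": -1.12, "wz": -14.68, "hand": 0}, {"dx": 11.5, "dy": -3.97, "dz": -1.12, "wz": -14.68, "hand": 0}]}}

```text
invalid input at $.rows[0]: expected keys dx, dy, dz, wx, wy, wz, hand
```

```bash
python3 -c "
from plan import *
plan((.632,-.147,.26,88),(.632,-.147,.156,88),(.51,-.143,.156,88))"
```

```text
now [ 0.126  -0.4839  0.2041] a 14.597840230343223 t 1.15 F [ 0.1441  0.84   -0.7488] w 0.08552927482733239 j6 1.57078759291884
(0.632, -0.147, 0.26, 88) d [11.491 -3.969 -1.118] w [  0.     0.   -14.68]
(0.632, -0.147, 0.156, 88) d [11.491 -3.969  0.962] w [  0.     0.   -14.68]
(0.51, -0.143, 0.156, 88) d [ 9.15  -4.662  0.962] w [  0.     0.   -14.68]
```

{"name": "drive_tool", "arguments": {"rows": [{"dx": 11.5, "dy": -3.97, "dz": -1.12, "wx": 0, "wy": 0, "wz": -14.68, "hand": 0}, {"dx": 11.5, "dy": -3.97, "dz": -1.12, "wx": 0, "wy": 0, "wz": -14.68, "hand": 0}, {"dx": 11.5, "dy": -3.97, "dz": -1.12, "wx": 0, "wy": 0, "wz": -14.68, "hand": 0}, {"dx": 11.5, "dy": -3.97, "dz": -1.12, "wx": 0, "wy": 0, "wz": -14.68, "hand": 0}, {"dx": 11.5, "dy": -3.97, "dz": -1.12, "wx": 0, "wy": 0, "wz": -14.68, "hand": 0}, {"dx": 11.5, "dy": -3.97, "dz": -1.12, "wx": 0, "wy": 0, "wz": -14.68, "hand": 0}, {"dx": 11.5, "dy": -3.97, "dz": -1.12, "wx": 0, "wy": 0, "wz": -14.68, "hand": 0}, {"dx": 11.5, "dy": -3.97, "dz": -1.12, "wx": 0, "wy": 0, "wz": -14.68, "hand": 0}, {"dx": 11.5, "dy": -3.97, "dz": -1.12, "wx": 0, "wy": 0, "wz": -14.68, "hand": 0}, {"dx": 11.5, "dy": -3.97, "dz": -1.12, "wx": 0, "wy": 0, "wz": -14.68, "hand": 0}, {"dx": 11.5, "dy": -3.97, "dz": -1.12, "wx": 0, "wy": 0, "wz": -14.68, "hand": 0}, {"dx": 11.5, "dy": -3.97, "dz": -1.12, "wx": 0, "wy": 0, "wz": -14.68, "hand": 0}, {"dx": 11.5, "dy": -3.97, "dz": -1.12, "wx": 0, "wy": 0, "wz": -14.68, "hand": 0}, {"dx": 11.5, "dy": -3.97, "dz": -1.12, "wx": 0, "wy": 0, "wz": -14.68, "hand": 0}, {"dx": 11.5, "dy": -3.97, "dz": -1.12, "wx": 0, "wy": 0, "wz": -14.68, "hand": 0}, {"dx": 11.5, "dy": -3.97, "dz": -1.12, "wx": 0, "wy": 0, "wz": -14.68, "hand": 0}, {"dx": 11.5, "dy": -3.97, "dz": -1.12, "wx": 0, "wy": 0, "wz": -14.68, "hand": 0}]}}

```text
clock: 2.85
eef_pos: [0.6314, -0.148, 0.2608]
tool_rot: [0.72, 0.694, 0.0, 0.0]
ft_force: [-0.9, 0.5, 0.7]
grip_width: -0.0001
grasp_force: 0.0
```

```bash
python3 -c "
from plan import *
plan((.632,-.147,.26,88),(.632,-.147,.156,88),(.51,-.143,.156,88))"
```

```text
now [ 0.6314 -0.148   0.2608] a 87.88735019703334 t 2.85 F [-0.856   0.5105  0.6648] w -0.00011404126293528857 j6 1.3774355360218193
(0.632, -0.147, 0.26, 88) d [0.021 0.01  0.015] w [ 0.004  0.002 -0.023]
(0.632, -0.147, 0.156, 88) d [0.022 0.009 2.095] w [ 0.004  0.002 -0.023]
(0.51, -0.143, 0.156, 88) d [ 0.012 -2.432  2.094] w [ 0.004  0.002 -0.023]
```

{"name": "drive_tool", "arguments": {"rows": [{"dx": 0.02, "dy": 0, "dz": 1, "wx": 0, "wy": 0, "wz": 0, "hand": 0}, {"dx": 0.02, "dy": 0, "dz": 2.08, "wx": 0, "wy": 0, "wz": 0, "hand": 0}, {"dx": 0.02, "dy": 0, "dz": 2.08, "wx": 0, "wy": 0, "wz": 0, "hand": 0}, {"dx": 0.02, "dy": -0.3, "dz": 2.08, "wx": 0, "wy": 0, "wz": 0, "hand": 0}, {"dx": 0.02, "dy": -0.5, "dz": 2.08, "wx": 0, "wy": 0, "wz": 0, "hand": 0}, {"dx": 0.02, "dy": -0.7, "dz": 2.08, "wx": 0, "wy": 0, "wz": 0, "hand": 0}, {"dx": 0.02, "dy": -0.9, "dz": 2.08, "wx": 0, "wy": 0, "wz": 0, "hand": 0}, {"dx": 0.02, "dy": -1.1, "dz": 2.08, "wx": 0, "wy": 0, "wz": 0, "hand": 0}, {"dx": 0.02, "dy": -1.3, "dz": 2.08, "wx": 0, "wy": 0, "wz": 0, "hand": 0}, {"dx": 0.02, "dy": -1.5, "dz": 2.08, "wx": 0, "wy": 0, "wz": 0, "hand": 0}, {"dx": 0.02, "dy": -1.7, "dz": 2.08, "wx": 0, "wy": 0, "wz": 0, "hand": 0}, {"dx": 0.02, "dy": -1.9, "dz": 2.08, "wx": 0, "wy": 0, "wz": 0, "hand": 0}, {"dx": 0.02, "dy": -2.0, "dz": 2.08, "wx": 0, "wy": 0, "wz": 0, "hand": 0}, {"dx": 0.02, "dy": -2.0, "dz": 2.08, "wx": 0, "wy": 0, "wz": 0, "hand": 0}, {"dx": 0.02, "dy": -1.6, "dz": 1.2, "wx": 0, "wy": 0, "wz": 0, "hand": 0}, {"dx": 0.02, "dy": -1.6, "dz": 0.2, "wx": 0, "wy": 0, "wz": 0, "hand": 0}, {"dx": 0.02, "dy": -1.6, "dz": 0, "wx": 0, "wy": 0, "wz": 0, "hand": 85}]}}

```text
clock: 4.55
eef_pos: [0.5555, -0.1436, 0.266]
tool_rot: [0.719, 0.695, 0.003, 0.004]
ft_force: [0.2, -0.8, 0.5]
grip_width: 0.0136
grasp_force: 0.0
```

```bash
python3 -c "
from plan import *
plan((.5128,-.359,.15,72),(.5128,-.359,.06,72),(.5128,-.359,.034,72))
save('scene','s2.png')
for r in bot.look_for('scene','main_grip')[:3]: print(r['score'],r['extent'])
print('off bar px',px('scene',(.4926,-.143,.164)),'on',px('scene',(.5886,-.146,.164)))"
```

```text
now [ 0.5555 -0.1436  0.266 ] a 88.01696743792445 t 4.55 F [ 0.2336 -0.7956  0.508 ] w 0.013597209954456475 j6 1.3524100903446585
(0.5128, -0.359, 0.15, 72) d [-4.33  -0.727  2.322] w [0.115 0.008 3.203]
(0.5128, -0.359, 0.06, 72) d [-4.326 -0.745  4.122] w [0.115 0.008 3.203]
(0.5128, -0.359, 0.034, 72) d [-4.325 -0.75   4.642] w [0.115 0.008 3.203]
0.5 [272.6, 221.1, 24.3, 16.4]
off bar px [259.6892 196.958 ] on [272.1489 219.2535]
```

```bash
python3 -c "
import cv2
a=cv2.imread('pics/s2.png')[100:300,150:420]
cv2.imwrite('pics/s2c.png',cv2.resize(a,None,fx=2.9,fy=2.9))"
```

```text
(no output)
```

View pics/s2c.png

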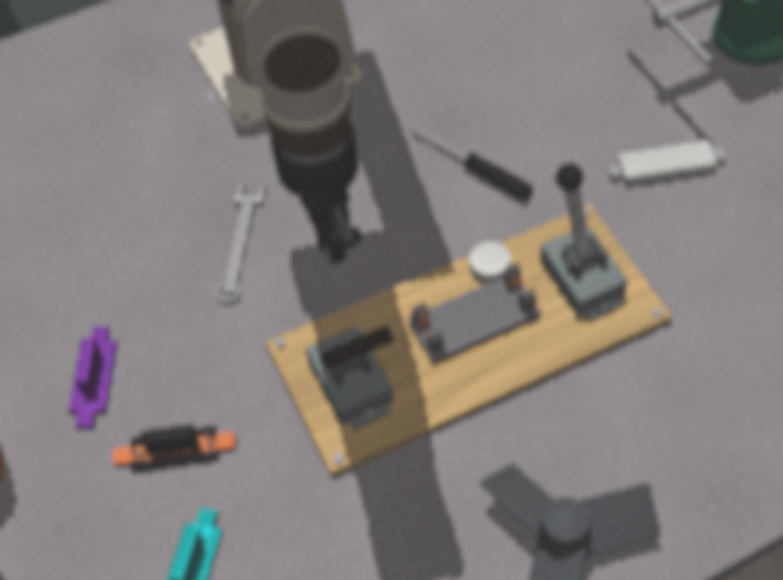

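The picture shows the crossbar still at crop (357,347), so the switch is still on. I'll check the projection and repeat the push in smaller steps.

```bash
python3 -c "
from plan import *
plan((.638,-.146,.266,88))
o=bot.get_obs();print(px('scene',o['eef_pos']),px('scene',(.5551,-.1436,.255)))"
```

```text
now [ 0.5545 -0.1434  0.2629] a 88.00939454209065 t 4.65 F [ 0.3738 -0.2303 -0.8132] w 0.0286426811637558 j6 1.3524033522387238
(0.638, -0.146, 0.266, 88) d [ 0.007  1.671 -0.052] w [0.071 0.016 0.002]
[264.8309 192.8266] [265.1422 194.5274]
```

{"name": "drive_tool", "arguments": {"rows": [{"dx": 0, "dy": 0.8, "dz": 0, "wx": 0, "wy": 0, "wz": 0, "hand": 0}, {"dx": 0, "dy": 1.65, "dz": 0, "wx": 0, "wy": 0, "wz": 0, "hand": 0}, {"dx": 0, "dy": 1.65, "dz": 0, "wx": 0, "wy": 0, "wz": 0, "hand": 0}, {"dx": 0, "dy": 1.65, "dz": 0, "wx": 0, "wy": 0, "wz": 0, "hand": 0}, {"dx": 0, "dy": 1.65, "dz": 1, "wx": 0, "wy": 0, "wz": 0, "hand": 0}, {"dx": 0, "dy": 1.65, "dz": 2, "wx": 0, "wy": 0, "wz": 0, "hand": 0}, {"dx": 0, "dy": 1.65, "dz": 2.1, "wx": 0, "wy": 0, "wz": 0, "hand": 0}, {"dx": 0, "dy": 1.65, "dz": 2.1, "wx": 0, "wy": 0, "wz": 0, "hand": 0}, {"dx": 0, "dy": 1.65, "dz": 2.1, "wx": 0, "wy": 0, "wz": 0, "hand": 0}]}}

```text
clock: 5.55
eef_pos: [0.6369, -0.1465, 0.1592]
tool_rot: [0.719, 0.695, 0.002, 0.003]
ft_force: [-0.3, -0.6, 0.7]
grip_width: -0.0
grasp_force: 0.0
```

{"name": "drive_tool", "arguments": {"rows": [{"dx": 0, "dy": -0.25, "dz": 0, "wx": 0, "wy": 0, "wz": 0, "hand": 0}, {"dx": 0, "dy": -0.5, "dz": 0, "wx": 0, "wy": 0, "wz": 0, "hand": 0}, {"dx": 0, "dy": -0.7, "dz": 0, "wx": 0, "wy": 0, "wz": 0, "hand": 0}, {"dx": 0, "dy": -0.9, "dz": 0, "wx": 0, "wy": 0, "wz": 0, "hand": 0}, {"dx": 0, "dy": -0.9, "dz": 0, "wx": 0, "wy": 0, "wz": 0, "hand": 0}]}}

```text
clock: 6.05
eef_pos: [0.5918, -0.1451, 0.1598]
tool_rot: [0.719, 0.695, 0.002, 0.003]
ft_force: [0.2, 0.1, 0.0]
grip_width: 0.0
grasp_force: 0.0
```

```bash
python3 -c "
from plan import *
plan()
a=save('scene','s3.png')[150:270,200:350]
b=save('top','t3.png')[150:270,320:470]
cv2.imwrite('pics/s3c.png',cv2.resize(np.hstack([a,b]),None,fx=2.6,fy=2.6)[:,:,::-1])"
```

```text
now [ 0.5918 -0.1451  0.1598] a 87.97652529556294 t 6.05 F [0.2428 0.055  0.0071] w 2.6812895244612302e-05 j6 1.365743238276462
```

View pics/s3c.png

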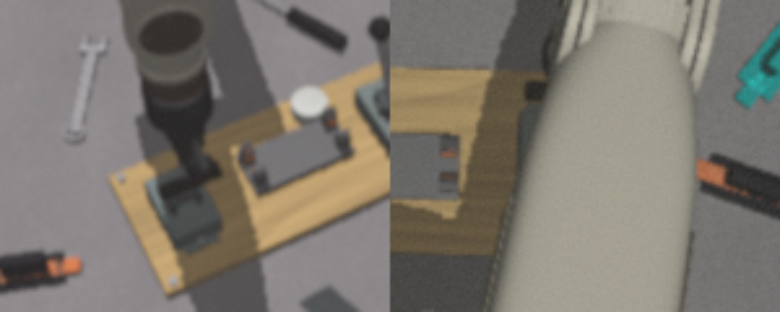

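```bash
python3 -c "
from plan import *
im0=cv2.imread('pics/scene0.png'); im3=cv2.imread('pics/s3.png')
def crop(im,c,pts,w=70,h=100,f=5.5):
    x0,y0=int(c[0]-w/2),int(c[1]-h*.6); x0=max(x0,0)
    a=cv2.resize(im[y0:y0+h,x0:x0+w],None,fx=f,fy=f,interpolation=cv2.INTER_CUBIC)
    for p,col in pts: cv2.circle(a,tuple(int(v) for v in ((p-[x0,y0]+.5)*f)),3,col,-1)
    return a
G=(0,255,0);Rd=(0,0,255);Y=(0,255,255)
t=np.array([.126,-.4839,.2041]); ya=np.array([.252,-.9677,0])
P=[(px('scene',t),G)]+[(px('scene',t+s*.0427*ya+[0,0,dz]),c) for s in(-1,1) for dz,c in((.002,Rd),(.062,Y))]
t3=np.array([.5918,-.1451,.1598])
Q=[(px('scene',t3),G),(px('scene',t3-[0,0,.011]),Rd),(px('scene',t3+[0,0,.062]),Y)]
for e in(-.04,.04): Q.append((px('scene',(.5886,-.146+e,.164)),(255,0,255)))
cv2.imwrite('pics/m1.png',np.hstack([crop(im0,px('scene',t),P),crop(im3,px('scene',t3),Q)]))
print([p for p,_ in P],[p for p,_ in Q])"
```

```text
[array([119.0513, 154.0447]), array([130.0799, 146.8806]), array([123.4463, 134.6426]), array([107.3028, 160.586 ]), array([ 99.687 , 148.5471])] [array([272.9844, 220.5962]), array([273.2892, 222.4348]), array([271.1867, 209.7498]), array([260.5623, 224.7436]), array([283.5476, 213.8525])]
```

View pics/m1.png

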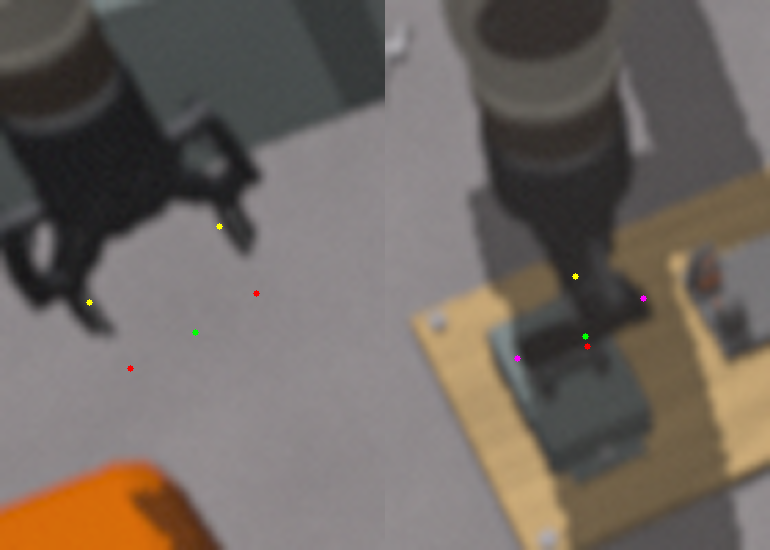

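```bash
python3 -c "
from plan import *
for c in('scene','top'):
  for p in[(0,0,0),(.1,0,0),(.09,.09,0),(.09,-.09,0)]: print(c,p,px(c,p))
print([at('scene',u,v,.01) for u,v in((216,118),(233,143),(275,126),(245,142))])
print([at('top',u,v,.01) for u,v in((295,379),(367,379))])
c=bot.get_calibration('scene');print(R.from_quat(c['rotation']).as_matrix()[:,2])
o=bot.get_obs();print(o['joint_pos'],o['tool_rot'])"
```

```text
scene (0, 0, 0) [244.063  121.7639]
scene (0.1, 0, 0) [254.2356 137.0995]
scene (0.09, 0.09, 0) [272.8819 127.4799]
scene (0.09, -0.09, 0) [232.9441 143.8041]
top (0, 0, 0) [330.4465 415.2201]
top (0.1, 0, 0) [330.1226 375.9524]
top (0.09, 0.09, 0) [296.5479 380.0657]
top (0.09, -0.09, 0) [363.7693 379.615 ]
[array([-0.0692, -0.0958,  0.01  ]), array([ 0.0952, -0.0903,  0.01  ]), array([0.096 , 0.0978, 0.01  ]), array([ 0.1145, -0.0463,  0.01  ])]
[array([0.0947, 0.0935, 0.01  ]), array([ 0.0935, -0.0979,  0.01  ])]
[ 0.4895 -0.2746  0.8276]
[-0.24    0.4751  0.2258  1.3151  0.      1.3658] [0.7194 0.6946 0.0017 0.0027]
```

The projected fingertips sit about 28 mm below the visible ones, while the base plate matches its calibration. So the fingers are really higher than I assumed and passed over the bar. I'll push again from lower down.

{"name": "drive_tool", "arguments": {"rows": [{"dx": 0, "dy": 0, "dz": -0.6, "wx": 0, "wy": 0, "wz": 0, "hand": 0}, {"dx": 0, "dy": 0.9, "dz": -0.6, "wx": 0, "wy": 0, "wz": 0, "hand": 0}, {"dx": 0, "dy": 0.9, "dz": -0.6, "wx": 0, "wy": 0, "wz": 0, "hand": 0}, {"dx": 0, "dy": 0.9, "dz": -0.6, "wx": 0, "wy": 0, "wz": 0, "hand": 0}, {"dx": 0, "dy": 0.9, "dz": 0.2, "wx": 0, "wy": 0, "wz": 0, "hand": 0}, {"dx": 0, "dy": 0.9, "dz": 0.55, "wx": 0, "wy": 0, "wz": 0, "hand": 0}, {"dx": 0, "dy": 0.9, "dz": 0.55, "wx": 0, "wy": 0, "wz": 0, "hand": 0}, {"dx": 0, "dy": 0.9, "dz": 0.55, "wx": 0, "wy": 0, "wz": 0, "hand": 0}, {"dx": 0, "dy": 0.7, "dz": 0.55, "wx": 0, "wy": 0, "wz": 0, "hand": 0}, {"dx": 0, "dy": 0.5, "dz": 0.55, "wx": 0, "wy": 0, "wz": 0, "hand": 0}, {"dx": 0, "dy": 0.4, "dz": 0.55, "wx": 0, "wy": 0, "wz": 0, "hand": 0}, {"dx": 0, "dy": 0.3, "dz": 0.55, "wx": 0, "wy": 0, "wz": 0, "hand": 0}, {"dx": 0, "dy": 0.2, "dz": 0.55, "wx": 0, "wy": 0, "wz": 0, "hand": 0}, {"dx": 0, "dy": 0.2, "dz": 0.55, "wx": 0, "wy": 0, "wz": 0, "hand": 0}]}}

```text
clock: 7.55
eef_pos: [0.6061, -0.1453, 0.1334]
tool_rot: [0.719, 0.695, 0.005, 0.006]
ft_force: [7.3, 1.0, 8.2]
grip_width: 0.0
grasp_force: 4.8
```

{"name": "drive_tool", "arguments": {"rows": [{"dx": 0, "dy": -0.2, "dz": 0, "wx": 0, "wy": 0, "wz": 0, "hand": 0}, {"dx": 0, "dy": -0.4, "dz": 0, "wx": 0, "wy": 0, "wz": 0, "hand": 0}, {"dx": 0, "dy": -0.6, "dz": 0, "wx": 0, "wy": 0, "wz": 0, "hand": 0}, {"dx": 0, "dy": -0.8, "dz": 0, "wx": 0, "wy": 0, "wz": 0, "hand": 0}, {"dx": 0, "dy": -1.0, "dz": 0, "wx": 0, "wy": 0, "wz": 0, "hand": 0}, {"dx": 0, "dy": -1.2, "dz": 0, "wx": 0, "wy": 0, "wz": 0, "hand": 0}, {"dx": 0, "dy": -1.4, "dz": 0, "wx": 0, "wy": 0, "wz": 0, "hand": 0}, {"dx": 0, "dy": -1.4, "dz": 0, "wx": 0, "wy": 0, "wz": 0, "hand": 0}]}}

```text
clock: 8.35
eef_pos: [0.5278, -0.1421, 0.1268]
tool_rot: [0.72, 0.694, -0.001, -0.001]
ft_force: [-0.1, 0.8, 0.3]
grip_width: -0.0
grasp_force: 0.0
```

```bash
python3 -c "
from plan import *
plan()
save('scene','s4.png')
for r in bot.outline_of('scene','main_grip')[:3]: print(r['score'],r['extent'])
print(px('scene',(.4926,-.143,.164)))"
```

```text
now [ 0.5278 -0.1421  0.1268] a 87.9660728284215 t 8.35 F [-0.1006  0.7578  0.3065] w -4.930591263666847e-05 j6 1.343413748398728
0.64 [260.4, 210.0, 23.9, 32.0]
[259.6892 196.958 ]
```

{"name": "drive_tool", "arguments": {"rows": [{"dx": 0, "dy": 0, "dz": -1, "wx": 0, "wy": 0, "wz": 0, "hand": 0}, {"dx": 0, "dy": 0, "dz": -2, "wx": 0, "wy": 0, "wz": 0, "hand": 40}, {"dx": -1, "dy": 0, "dz": -2.5, "wx": 0, "wy": 0, "wz": 1, "hand": 40}, {"dx": -2, "dy": -0.1, "dz": -2.5, "wx": 0, "wy": 0, "wz": 2.5, "hand": 40}, {"dx": -3, "dy": -0.15, "dz": -2, "wx": 0, "wy": 0, "wz": 3.2, "hand": 40}, {"dx": -4, "dy": -0.15, "dz": -1.5, "wx": 0, "wy": 0, "wz": 3.2, "hand": 40}, {"dx": -4.35, "dy": -0.15, "dz": -0.5, "wx": 0, "wy": 0, "wz": 3.2, "hand": 40}, {"dx": -4.35, "dy": -0.15, "dz": 0, "wx": 0, "wy": 0, "wz": 3.2, "hand": 40}, {"dx": -4.35, "dy": -0.15, "dz": 0, "wx": 0, "wy": 0, "wz": 3.2, "hand": 40}, {"dx": -4.35, "dy": -0.15, "dz": 0, "wx": 0, "wy": 0, "wz": 3.2, "hand": 40}]}}

```text
clock: 9.45
eef_pos: [0.5147, -0.359, 0.1271]
tool_rot: [0.809, 0.588, -0.0, -0.001]
ft_force: [-0.6, -0.0, 0.7]
grip_width: 0.0398
grasp_force: 0.0
```

```bash
python3 -c "
from plan import *
plan((.5128,-.359,.06,72),(.5128,-.359,.04,72))
im=cv2.cvtColor(save('scene','s5.png'),cv2.COLOR_RGB2BGR)
t=np.array(bot.get_obs()['eef_pos']); a=np.radians(72); ya=np.array([np.sin(a),-np.cos(a),0])
f=5; x0,y0=190,160
A=cv2.resize(im[y0:y0+110,x0:x0+140],None,fx=f,fy=f,interpolation=cv2.INTER_CUBIC)
def dot(p,c): 
    q=(px('scene',p)-[x0,y0]+.5)*f; print(np.round(q)); cv2.circle(A,tuple(int(v) for v in q),3,c,-1)
for s in(-1,1):
    dot(t+s*.02*ya,(0,0,255)); dot(t+s*.02*ya+[0,0,.028],(0,255,0))
cv2.imwrite('pics/s5c.png',A)"
```

```text
now [ 0.5147 -0.359   0.1271] a 71.9940676307263 t 9.45 F [-0.6022 -0.0128  0.6672] w 0.03983286430222766 j6 1.2758878883458604
(0.5128, -0.359, 0.06, 72) d [-0.014 -0.032  1.343] w [-0.026 -0.011 -0.001]
(0.5128, -0.359, 0.04, 72) d [-0.014 -0.031  1.743] w [-0.026 -0.011 -0.001]
[ 59. 360.]
[ 49. 338.]
[ 63. 415.]
[ 53. 393.]
```

View pics/s5c.png

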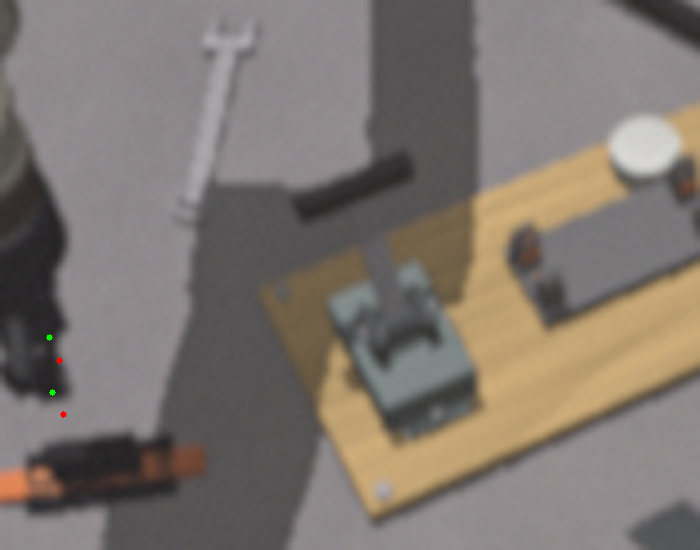

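The switch is now off, with the bar at crop (353,187) leaning toward the robot. The visible fingertip at (55,395) confirms the offset is vertical only, about +28 mm. I'll descend over the link's rib and find the plate by touch.

{"name": "drive_tool", "arguments": {"rows": [{"dx": -0.01, "dy": -0.03, "dz": 0.8, "wx": 0, "wy": 0, "wz": 0, "hand": 40}, {"dx": -0.01, "dy": -0.03, "dz": 1.6, "wx": 0, "wy": 0, "wz": 0, "hand": 40}, {"dx": -0.01, "dy": -0.03, "dz": 1.9, "wx": 0, "wy": 0, "wz": 0, "hand": 40}, {"dx": -0.01, "dy": -0.03, "dz": 1.9, "wx": 0, "wy": 0, "wz": 0, "hand": 40}, {"dx": -0.01, "dy": -0.03, "dz": 2.0, "wx": 0, "wy": 0, "wz": 0, "hand": 40}, {"dx": -0.01, "dy": -0.03, "dz": 2.0, "wx": 0, "wy": 0, "wz": 0, "hand": 40}]}}

```text
clock: 10.1
eef_pos: [0.5153, -0.3601, 0.0302]
tool_rot: [0.809, 0.588, 0.001, 0.002]
ft_force: [-0.7, 0.4, 0.1]
grip_width: 0.0399
grasp_force: 0.0
```

{"name": "drive_tool", "arguments": {"rows": [{"dx": 0, "dy": 0, "dz": 0.1, "wx": 0, "wy": 0, "wz": 0, "hand": 40}, {"dx": 0, "dy": 0, "dz": 0.2, "wx": 0, "wy": 0, "wz": 0, "hand": 40}, {"dx": 0, "dy": 0, "dz": 0.3, "wx": 0, "wy": 0, "wz": 0, "hand": 40}, {"dx": 0, "dy": 0, "dz": 0.3, "wx": 0, "wy": 0, "wz": 0, "hand": 40}]}}

```text
clock: 10.5
eef_pos: [0.5126, -0.359, 0.0116]
tool_rot: [0.809, 0.588, -0.0, -0.001]
ft_force: [-0.5, 0.1, 0.3]
grip_width: 0.0397
grasp_force: 0.0
```

{"name": "drive_tool", "arguments": {"rows": [{"dx": 0, "dy": 0, "dz": 0.1, "wx": 0, "wy": 0, "wz": 0, "hand": 40}, {"dx": 0, "dy": 0, "dz": 0.2, "wx": 0, "wy": 0, "wz": 0, "hand": 40}, {"dx": 0, "dy": 0, "dz": 0.25, "wx": 0, "wy": 0, "wz": 0, "hand": 40}, {"dx": 0, "dy": 0, "dz": 0.25, "wx": 0, "wy": 0, "wz": 0, "hand": 40}]}}

```text
clock: 10.9
eef_pos: [0.5129, -0.3591, -0.0007]
tool_rot: [0.809, 0.588, -0.0, -0.001]
ft_force: [-0.5, -0.5, 0.2]
grip_width: 0.0399
grasp_force: 0.0
```

{"name": "drive_tool", "arguments": {"rows": [{"dx": 0, "dy": 0, "dz": 0.1, "wx": 0, "wy": 0, "wz": 0, "hand": 40}, {"dx": 0, "dy": 0, "dz": 0.13, "wx": 0, "wy": 0, "wz": 0, "hand": 40}, {"dx": 0, "dy": 0, "dz": 0.13, "wx": 0, "wy": 0, "wz": 0, "hand": 40}]}}

```text
clock: 11.2
eef_pos: [0.5131, -0.3592, -0.0068]
tool_rot: [0.809, 0.588, -0.0, -0.0]
ft_force: [0.5, 0.0, 0.1]
grip_width: 0.0401
grasp_force: 0.0
```

{"name": "drive_tool", "arguments": {"rows": [{"dx": 0, "dy": 0, "dz": 0, "wx": 0, "wy": 0, "wz": 0, "hand": 2}, {"dx": 0, "dy": 0, "dz": 0, "wx": 0, "wy": 0, "wz": 0, "hand": 2}, {"dx": 0, "dy": 0, "dz": 0, "wx": 0, "wy": 0, "wz": 0, "hand": 2}, {"dx": 0, "dy": 0, "dz": 0, "wx": 0, "wy": 0, "wz": 0, "hand": 2}, {"dx": 0, "dy": 0, "dz": 0, "wx": 0, "wy": 0, "wz": 0, "hand": 2}]}}

```text
clock: 11.7
eef_pos: [0.5135, -0.3595, -0.0061]
tool_rot: [0.809, 0.588, 0.0, 0.0]
ft_force: [0.2, -0.2, 1.0]
grip_width: 0.0149
grasp_force: 58.9
```

```bash
python3 -c "
from plan import *
plan((.5128,-.359,.15,72),(.5365,.027,.15,88))"
```

```text
now [ 0.5135 -0.3595 -0.0061] a 71.99747456356644 t 11.7 F [ 0.2257 -0.174   1.0255] w 0.01486859759756412 j6 1.2742238256402019
(0.5128, -0.359, 0.15, 72) d [ 0.004 -0.015 -3.123] w [ 0.004  0.001 -0.001]
(0.5365, 0.027, 0.15, 88) d [ 7.493 -1.95  -3.124] w [ 0.004  0.002 -3.201]
```

{"name": "drive_tool", "arguments": {"rows": [{"dx": 0, "dy": 0, "dz": -0.3, "wx": 0, "wy": 0, "wz": 0, "hand": 2}, {"dx": 0, "dy": 0, "dz": -1, "wx": 0, "wy": 0, "wz": 0, "hand": 2}, {"dx": 0, "dy": 0, "dz": -2, "wx": 0, "wy": 0, "wz": 0, "hand": 2}, {"dx": 0, "dy": 0, "dz": -3, "wx": 0, "wy": 0, "wz": 0, "hand": 2}, {"dx": 0, "dy": 0, "dz": -4, "wx": 0, "wy": 0, "wz": 0, "hand": 2}, {"dx": 0, "dy": 0, "dz": -4.6, "wx": 0, "wy": 0, "wz": 0, "hand": 2}, {"dx": 0.8, "dy": -0.2, "dz": -4.6, "wx": 0, "wy": 0, "wz": -0.5, "hand": 2}, {"dx": 1.6, "dy": -0.4, "dz": -4.6, "wx": 0, "wy": 0, "wz": -1, "hand": 2}, {"dx": 2.5, "dy": -0.65, "dz": -4.6, "wx": 0, "wy": 0, "wz": -1.5, "hand": 2}, {"dx": 3.4, "dy": -0.88, "dz": -4.6, "wx": 0, "wy": 0, "wz": -2, "hand": 2}, {"dx": 4.3, "dy": -1.12, "dz": -4.6, "wx": 0, "wy": 0, "wz": -2.5, "hand": 2}, {"dx": 5.2, "dy": -1.35, "dz": -4.6, "wx": 0, "wy": 0, "wz": -3, "hand": 2}, {"dx": 6.1, "dy": -1.58, "dz": -4.6, "wx": 0, "wy": 0, "wz": -3.2, "hand": 2}, {"dx": 6.9, "dy": -1.8, "dz": -4.6, "wx": 0, "wy": 0, "wz": -3.2, "hand": 2}, {"dx": 7.5, "dy": -1.95, "dz": -4.6, "wx": 0, "wy": 0, "wz": -3.2, "hand": 2}, {"dx": 7.5, "dy": -1.95, "dz": -3.6, "wx": 0, "wy": 0, "wz": -3.2, "hand": 2}, {"dx": 7.5, "dy": -1.95, "dz": -2.6, "wx": 0, "wy": 0, "wz": -3.2, "hand": 2}, {"dx": 7.5, "dy": -1.95, "dz": -1.8, "wx": 0, "wy": 0, "wz": -3.2, "hand": 2}, {"dx": 7.5, "dy": -1.95, "dz": -1.8, "wx": 0, "wy": 0, "wz": -3.2, "hand": 2}, {"dx": 7.5, "dy": -1.95, "dz": -1.8, "wx": 0, "wy": 0, "wz": -3.2, "hand": 2}]}}

```text
clock: 13.7
eef_pos: [0.536, 0.0274, 0.0836]
tool_rot: [0.719, 0.695, -0.001, -0.001]
ft_force: [0.6, 0.2, -1.2]
grip_width: 0.0151
grasp_force: 59.1
```

```bash
python3 -c "
from plan import *
plan((.5365,.027,.08,88))
im=cv2.cvtColor(save('scene','s6.png'),cv2.COLOR_RGB2BGR)
f=6; x0,y0=260,160
A=cv2.resize(im[y0:y0+90,x0:x0+110],None,fx=f,fy=f,interpolation=cv2.INTER_CUBIC)
t=np.array(bot.get_obs()['eef_pos']); yw=np.radians(-2)
ex=np.array([np.cos(yw),np.sin(yw),0]); ey=np.array([-ex[1],ex[0],0])
def dot(p,c):
    q=(px('scene',p)-[x0,y0]+.5)*f; cv2.circle(A,tuple(int(v) for v in q),2,c,-1)
L=t+[0,0,.0061]
for s in(-1,1):
    for e in(-1,1):
        dot(L+s*.07*ey+e*.01*ex+[0,0,.008],(0,255,0)); dot(L+s*.05*ey+e*.022*ex+[0,0,.008],(255,0,0))
        dot(np.array([.5365,.027,.027])+s*.075*ey+e*.035*ex,(0,0,255))
        dot(np.array([.5365,.027,.062])+s*.063*ey+e*.0125*ex,(255,0,255))
cv2.imwrite('pics/s6c.png',A)"
```

```text
now [0.536  0.0274 0.0836] a 87.99818853780336 t 13.7 F [ 0.5677  0.1991 -1.2308] w 0.015100180124847016 j6 1.6567322517121765
(0.5365, 0.027, 0.08, 88) d [-0.007  0.01   0.071] w [-0.023  0.002 -0.   ]
```

View pics/s6c.png

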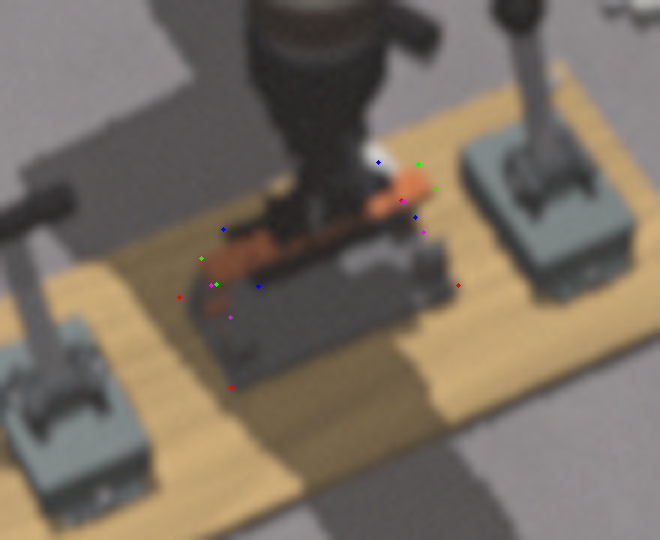

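Projected ear corners match the visible ears at about (428,183) and (205,272), and the bracket markers agree to within about 3 mm. I'll nudge the target to the two-camera average and lower the plate into the slots, watching the force.

{"name": "drive_tool", "arguments": {"rows": [{"dx": 0.02, "dy": 0.015, "dz": 0.2, "wx": 0, "wy": 0, "wz": 0, "hand": 2}, {"dx": 0.02, "dy": 0.015, "dz": 0.4, "wx": 0, "wy": 0, "wz": 0, "hand": 2}, {"dx": 0.02, "dy": 0.015, "dz": 0.5, "wx": 0, "wy": 0, "wz": 0, "hand": 2}, {"dx": 0.02, "dy": 0.015, "dz": 0.6, "wx": 0, "wy": 0, "wz": 0, "hand": 2}, {"dx": 0.02, "dy": 0.015, "dz": 0.7, "wx": 0, "wy": 0, "wz": 0, "hand": 2}, {"dx": 0.02, "dy": 0.015, "dz": 0.7, "wx": 0, "wy": 0, "wz": 0, "hand": 2}]}}

```text
clock: 14.35
eef_pos: [0.5366, 0.0283, 0.0478]
tool_rot: [0.719, 0.695, -0.001, -0.001]
ft_force: [-0.1, 0.3, -1.9]
grip_width: 0.0146
grasp_force: 59.2
```

{"name": "drive_tool", "arguments": {"rows": [{"dx": 0, "dy": 0, "dz": 0.1, "wx": 0, "wy": 0, "wz": 0, "hand": 2}, {"dx": 0, "dy": 0, "dz": 0.18, "wx": 0, "wy": 0, "wz": 0, "hand": 2}, {"dx": 0, "dy": 0, "dz": 0.26, "wx": 0, "wy": 0, "wz": 0, "hand": 2}, {"dx": 0, "dy": 0, "dz": 0.26, "wx": 0, "wy": 0, "wz": 0, "hand": 2}]}}

```text
clock: 14.75
eef_pos: [0.5368, 0.0284, 0.0351]
tool_rot: [0.719, 0.695, -0.0, -0.0]
ft_force: [0.4, 0.3, -2.7]
grip_width: 0.0144
grasp_force: 59.2
```

{"name": "drive_tool", "arguments": {"rows": [{"dx": 0, "dy": 0, "dz": 0.07, "wx": 0, "wy": 0, "wz": 0, "hand": 2}, {"dx": 0, "dy": 0, "dz": 0.14, "wx": 0, "wy": 0, "wz": 0, "hand": 2}, {"dx": 0, "dy": 0, "dz": 0.2, "wx": 0, "wy": 0, "wz": 0, "hand": 2}, {"dx": 0, "dy": 0, "dz": 0.25, "wx": 0, "wy": 0, "wz": 0, "hand": 2}, {"dx": 0, "dy": 0, "dz": 0.25, "wx": 0, "wy": 0, "wz": 0, "hand": 2}]}}

```text
clock: 15.25
eef_pos: [0.5369, 0.0284, 0.0224]
tool_rot: [0.719, 0.695, -0.0, -0.0]
ft_force: [-1.2, 0.4, -1.6]
grip_width: 0.015
grasp_force: 59.3
```

{"name": "drive_tool", "arguments": {"rows": [{"dx": 0, "dy": 0, "dz": 0.03, "wx": 0, "wy": 0, "wz": 0, "hand": 2}, {"dx": 0, "dy": 0, "dz": 0.06, "wx": 0, "wy": 0, "wz": 0, "hand": 2}, {"dx": 0, "dy": 0, "dz": 0.06, "wx": 0, "wy": 0, "wz": 0, "hand": 2}]}}

```text
clock: 15.55
eef_pos: [0.5369, 0.0283, 0.0208]
tool_rot: [0.719, 0.695, -0.0, -0.0]
ft_force: [-4.9, -0.1, 6.9]
grip_width: 0.0146
grasp_force: 60.3
```

{"name": "drive_tool", "arguments": {"rows": [{"dx": 0, "dy": 0, "dz": 0.03, "wx": 0, "wy": 0, "wz": 0, "hand": 2}, {"dx": 0, "dy": 0, "dz": 0.05, "wx": 0, "wy": 0, "wz": 0, "hand": 2}, {"dx": 0, "dy": 0, "dz": 0.05, "wx": 0, "wy": 0, "wz": 0, "hand": 2}]}}

```text
clock: 15.85
eef_pos: [0.537, 0.0283, 0.0208]
tool_rot: [0.719, 0.695, 0.0, 0.0]
ft_force: [-10.6, -0.2, 22.2]
grip_width: 0.0151
grasp_force: 62.6
```

Stalled at 0.0208, which is the expected home height, against a solid 22 N. I'll release and rise.

{"name": "drive_tool", "arguments": {"rows": [{"dx": 0, "dy": 0, "dz": -0.08, "wx": 0, "wy": 0, "wz": 0, "hand": 2}, {"dx": 0, "dy": 0, "dz": -0.08, "wx": 0, "wy": 0, "wz": 0, "hand": 36}, {"dx": 0, "dy": 0, "dz": -0.08, "wx": 0, "wy": 0, "wz": 0, "hand": 36}, {"dx": 0, "dy": 0, "dz": -0.08, "wx": 0, "wy": 0, "wz": 0, "hand": 36}, {"dx": 0, "dy": 0, "dz": -0.08, "wx": 0, "wy": 0, "wz": 0, "hand": 36}, {"dx": 0, "dy": 0, "dz": -0.3, "wx": 0, "wy": 0, "wz": 0, "hand": 36}, {"dx": 0, "dy": 0, "dz": -1, "wx": 0, "wy": 0, "wz": 0, "hand": 36}, {"dx": 0, "dy": 0, "dz": -2, "wx": 0, "wy": 0, "wz": 0, "hand": 36}, {"dx": 0, "dy": 0, "dz": -3, "wx": 0, "wy": 0, "wz": 0, "hand": 0}, {"dx": 0, "dy": 0, "dz": -4, "wx": 0, "wy": 0, "wz": 0, "hand": 0}, {"dx": 0, "dy": 0, "dz": -4.4, "wx": 0, "wy": 0, "wz": 0, "hand": 0}, {"dx": 0, "dy": 0, "dz": -4.4, "wx": 0, "wy": 0, "wz": 0, "hand": 0}, {"dx": 0, "dy": 0, "dz": -4.4, "wx": 0, "wy": 0, "wz": 0, "hand": 0}]}}

```text
clock: 17.15
eef_pos: [0.5374, 0.0284, 0.2383]
tool_rot: [0.719, 0.695, 0.001, 0.0]
ft_force: [-0.9, 0.2, -0.4]
grip_width: -0.0004
grasp_force: 0.0
```

```bash
python3 -c "
from plan import *
plan((.44,-.143,.24,88),(.44,-.143,.128,88),(.55,-.145,.128,88))
save('scene','s7.png');save('top','t7.png')
# expected ear-end quad at home
yw=np.radians(-2);ex=np.array([np.cos(yw),np.sin(yw),0]); ey=np.array([-ex[1],ex[0],0]);L=np.array([.5369,.0283,.027])
for r in bot.outline_of('scene','link')[:5]:
  if 250<r['extent'][0]<380: print(r['score'],np.round(r['extent'],1))
for h in(0,.015):
  P=np.array([px('scene',L+[0,0,h]+s*.07*ey+e*.01*ex+[0,0,z]) for s in(-1,1) for e in(-1,1) for z in(0,.008)]+[px('scene',L+[0,0,h]+s*.05*ey+e*.022*ex+[0,0,z]) for s in(-1,1) for e in(-1,1) for z in(0,.008)]+[px('scene',L+[0,0,h]+s*.03*ey+e*.008*ex+[0,0,.045]) for s in(-1,1) for e in(-1,1)])
  lo,hi=P.min(0),P.max(0); print('pred',h,(lo+hi)/2,hi-lo)
"
```

```text
now [0.5374 0.0284 0.2383] a 87.99762722375559 t 17.15 F [-0.8882  0.1591 -0.3845] w -0.0003680357777175705 j6 1.6584653721584113
(0.44, -0.143, 0.24, 88) d [-3.493 -1.828 -0.038] w [ 0.016 -0.001 -0.   ]
(0.44, -0.143, 0.128, 88) d [-3.493 -1.831  2.202] w [ 0.016 -0.001 -0.   ]
(0.55, -0.145, 0.128, 88) d [-3.457  0.369  2.205] w [ 0.016 -0.001 -0.   ]
0.81 [312.1 207.2  36.9  22.4]
0.58 [271.4 310.   38.5  16.4]
pred 0 [312.8477 207.1231] [37.7214 22.3891]
pred 0.015 [312.8013 204.736 ] [38.0321 22.578 ]
```

Network extent (312.1, 207.2) matches the fully home prediction; resting on the clips would be 204.7. Next I throw the main switch on from the robot's side.

{"name": "drive_tool", "arguments": {"rows": [{"dx": -0.8, "dy": -0.45, "dz": -0.04, "wx": 0, "wy": 0, "wz": 0, "hand": 0}, {"dx": -1.6, "dy": -0.9, "dz": -0.04, "wx": 0, "wy": 0, "wz": 0, "hand": 0}, {"dx": -2.4, "dy": -1.35, "dz": -0.04, "wx": 0, "wy": 0, "wz": 0, "hand": 0}, {"dx": -3.2, "dy": -1.75, "dz": -0.04, "wx": 0, "wy": 0, "wz": 0, "hand": 0}, {"dx": -3.5, "dy": -1.9, "dz": -0.04, "wx": 0, "wy": 0, "wz": 0, "hand": 0}, {"dx": -3.5, "dy": -1.9, "dz": -0.04, "wx": 0, "wy": 0, "wz": 0, "hand": 0}, {"dx": -3.5, "dy": -1.9, "dz": 0.9, "wx": 0, "wy": 0, "wz": 0, "hand": 0}, {"dx": -3.5, "dy": -1.9, "dz": 1.8, "wx": 0, "wy": 0, "wz": 0, "hand": 0}, {"dx": -3.5, "dy": -1.9, "dz": 2.2, "wx": 0, "wy": 0, "wz": 0, "hand": 0}, {"dx": -3.5, "dy": -1.9, "dz": 2.2, "wx": 0, "wy": 0, "wz": 0, "hand": 0}, {"dx": -3.5, "dy": -1.6, "dz": 2.2, "wx": 0, "wy": 0, "wz": 0, "hand": 0}, {"dx": -3.5, "dy": -1.4, "dz": 2.2, "wx": 0, "wy": 0, "wz": 0, "hand": 0}, {"dx": -3.5, "dy": -1.2, "dz": 2.2, "wx": 0, "wy": 0, "wz": 0, "hand": 0}, {"dx": -3.5, "dy": -1.0, "dz": 2.2, "wx": 0, "wy": 0, "wz": 0, "hand": 0}, {"dx": -3.5, "dy": -0.8, "dz": 2.2, "wx": 0, "wy": 0, "wz": 0, "hand": 0}]}}

```text
clock: 18.8
eef_pos: [0.4902, -0.145, 0.1291]
tool_rot: [0.719, 0.695, -0.001, -0.001]
ft_force: [-4.4, 0.7, 4.0]
grip_width: 0.0001
grasp_force: 2.7
```

{"name": "drive_tool", "arguments": {"rows": [{"dx": 0, "dy": 0.2, "dz": 0, "wx": 0, "wy": 0, "wz": 0, "hand": 0}, {"dx": 0, "dy": 0.4, "dz": 0, "wx": 0, "wy": 0, "wz": 0, "hand": 0}, {"dx": 0, "dy": 0.6, "dz": 0, "wx": 0, "wy": 0, "wz": 0, "hand": 0}, {"dx": 0, "dy": 0.8, "dz": 0, "wx": 0, "wy": 0, "wz": 0, "hand": 0}, {"dx": 0, "dy": 1.0, "dz": 0, "wx": 0, "wy": 0, "wz": 0, "hand": 0}, {"dx": 0, "dy": 1.15, "dz": 0, "wx": 0, "wy": 0, "wz": 0, "hand": 0}, {"dx": 0, "dy": 1.15, "dz": 0, "wx": 0, "wy": 0, "wz": 0, "hand": 0}]}}

```text
clock: 19.5
eef_pos: [0.5499, -0.1471, 0.1273]
tool_rot: [0.719, 0.695, 0.0, 0.0]
ft_force: [0.4, 0.4, -1.3]
grip_width: -0.0001
grasp_force: 0.0
```

{"name": "drive_tool", "arguments": {"rows": [{"dx": 0, "dy": -0.5, "dz": 0, "wx": 0, "wy": 0, "wz": 0, "hand": 0}, {"dx": 0, "dy": -0.7, "dz": -0.9, "wx": 0, "wy": 0, "wz": 0, "hand": 0}, {"dx": 0, "dy": -1, "dz": -1.9, "wx": 0, "wy": 0, "wz": 0, "hand": 0}, {"dx": -0.8, "dy": -1.6, "dz": -2.5, "wx": 0, "wy": 0, "wz": 0, "hand": 0}, {"dx": -1.6, "dy": -2.2, "dz": -2.5, "wx": 0, "wy": 0, "wz": 0, "hand": 0}, {"dx": -2.4, "dy": -2.8, "dz": -2.5, "wx": 0, "wy": 0, "wz": 0, "hand": 0}, {"dx": -3.2, "dy": -3.2, "dz": -2.5, "wx": 0, "wy": 0, "wz": 0, "hand": 0}, {"dx": -4, "dy": -3.6, "dz": -2.5, "wx": 0, "wy": 0, "wz": 0, "hand": 0}, {"dx": -4.5, "dy": -4, "dz": -2.5, "wx": 0, "wy": 0, "wz": 0, "hand": 0}, {"dx": -4.5, "dy": -4, "dz": -2.5, "wx": 0, "wy": 0, "wz": 0, "hand": 0}, {"dx": -4.5, "dy": -4, "dz": -2.5, "wx": 0, "wy": 0, "wz": 0, "hand": 0}]}}

```text
clock: 20.6
eef_pos: [0.3403, -0.3651, 0.2525]
tool_rot: [0.72, 0.694, 0.0, -0.0]
ft_force: [0.2, 0.2, 0.6]
grip_width: 0.0001
grasp_force: 0.0
```

```bash
python3 -c "
from plan import *
plan()
a=save('scene','s8.png')[150:280,230:400]; b=save('top','t8.png')[150:280,230:420]
cv2.imwrite('pics/fin.png',cv2.resize(np.hstack([a,b]),None,fx=2.2,fy=2.2,interpolation=cv2.INTER_CUBIC)[:,:,::-1])
for c in('scene','top'):
  for t in('tin','anode','link'): print(c,t,[np.round(r['extent']) for r in bot.look_for(c,t)[:4]])"
```

```text
now [ 0.3403 -0.3651  0.2525] a 87.88056746095198 t 20.6 F [0.205  0.2491 0.6405] w 0.00014709051006099578 j6 0.7868553467090322
scene tin [array([319., 192.,  13.,  14.]), array([348., 174.,  17.,  40.])]
scene anode [array([381., 156.,  40.,   8.])]
scene link [array([216., 294.,  20.,  43.]), array([183., 232.,  16.,  36.]), array([312., 208.,  35.,  19.]), array([272., 313.,  39.,  20.])]
top tin [array([300., 236.,  17.,  16.])]
top anode [array([318., 213.,  58.,  32.]), array([193., 248.,  52.,  28.])]
top link [array([471., 172.,  35.,  42.]), array([422., 123.,  51.,  30.]), array([319., 216.,  48.,  19.]), array([480., 277.,  28.,  46.])]
```

View pics/fin.png

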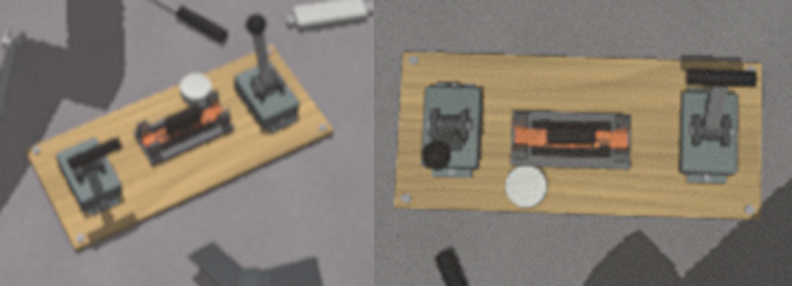

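The final picture shows the link seated level in the bracket at (571,133), the main bar back on at (720,78), the ball switch still off at (437,155), and the tin and anode unmoved.

```bash
python3 -c "
from workcell import bot
print(bot.job_done())"
```

```text
the job is handed in; nothing more can be done
None
```

The main switch was thrown off, the link plate was pressed fully home in the bracket and released, and the main switch was thrown back on; the ball-handled switch is still off, the tin and anode were not moved, and the job was handed in at about 21 s.

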